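Pack the coaster set hidden behind the dye bottles

TASK

Pack the three finished leather coasters flat in the round holder, dark brown at the bottom, oxblood red in the middle, natural tan on top. One of them lies in the caddy behind the two dye bottles, so first stand both bottles upright in the steel tray, and once that coaster is out put each bottle back in the very well it came from. Keep the bottles upright and leave the thread spool and the wax tin where they are.

Things in the scene. Friction and masses are not known exactly. Their poses are not given: they have to be found in the camera images.
- coaster_brown_center (a point): Dark brown coaster, loose: a rigid round disc of stiff leather on wood, diameter 60 mm, 10 mm thick, about 25 g. The point is its centre, half-way up; z is its axis. The three coasters swap places: one lies in the caddy behind the bottles, the other two on the white board. The board is a fixed white plastic slab, 140 by 200 mm, 12 mm thick.
- coaster_red_center (a point): Oxblood red coaster, otherwise like the brown one; the point is its centre, half-way up.
- coaster_tan_center (a point): Natural tan coaster, otherwise like the brown one; the point is its centre, half-way up.
- bottle_blue_center (a point): Closed dye bottle, loose, white with blue label and blue cap, standing upright: straight round body of diameter 40 mm up to 68 mm, cap of diameter 26 mm, 90 mm tall in all, about 90 g. The point is its centre, 45 mm above its foot; z is its axis. It starts in one of the two caddy wells.
- bottle_yellow_center (a point): The same bottle with yellow label and yellow cap, in the other caddy well; the point is its centre, 45 mm above its foot.
- caddy: Grey-blue open wooden bench caddy, fixed, 160 mm (x) by 176 mm (y) outside. Origin: centre of its underside; z up. Its inner floor, 144 by 160 mm, is 12 mm above the bench. In the floor are two round wells, diameter 56 mm, 6 mm deep (bottom 6 mm above the bench), centred at x -38 mm, y +40 and -40 mm. Behind them (+x, away from the robot), around x +8, y 0, a coaster lies on the floor. Walls 8 mm thick, 34 mm high at the sides and the +x side, 22 mm at the -x side.
- tray: Empty steel drip tray, fixed, 140 mm (x) by 200 mm (y), inner floor 3 mm above the bench, rim 12 mm above the bench. Origin: centre of its underside; the side area for both bottles.
- holder: Round coaster holder, fixed: brass base of diameter 86 mm whose top is 6 mm above the bench, wooden wall up to 42 mm above the bench, inner diameter 68 mm at the bottom flaring to 72 mm at the top, wall 6 mm thick. Origin: centre of its underside; z up. Two opposite finger slots, 40 mm wide, cut the wall down to the base at its +y and -y sides, so a coaster held by its rim along y can be lowered right down between the walls.
- spool_center (a point): Bystander, loose, not to be moved: upright spool of brown thread with red ends, diameter 48 mm, 90 mm tall. The point is its centre, half-way up.
- wax_tin_center (a point): Bystander, loose, not to be moved: low round aluminium wax tin with an orange label, diameter 62 mm, 28 mm tall. The point is its centre, half-way up.
There are look-alikes about, which are no part of the job. What is shaped like the part that bears coaster_red_center but blue, green or pink is not meant.

How it is judged:
By the outcome, as a careful person would: the job done as asked, in the order asked, and still so for the second after the job is handed in, with the robot touching nothing.
It also fails if it takes over 147 s, if anything falls off the work surface, if the arm or the gripper's body presses on something with over 40 N, if the wrist force passes 120 N, or if a joint passes its speed limit or range.

ROBOT

A 6-joint arm with a two-finger parallel gripper is mounted at the origin on the work surface. World frame = base frame: x ahead of the robot, y to its left, z up, the work surface at z = 0. Lengths are in mm, angles in rad, forces in N, time in s.
With the tool pointing down it reaches from about 300 to 950 mm from the base axis. Payload 3.1 kg.
Tool frame: the origin (TCP) lies at the very end of the fingers, on their centre line; the grasp point (between the pads) lies 19 mm behind it (arm.pinch_z is the distance from the TCP to the grasp point, in mm); z points along the fingers, y is the direction in which the jaws open and shut (so a half turn about z gives the same grasp; the last joint's range is limited). The gripper opens to 85 mm and grips with 20 to 120 N. Pads are 22 mm wide; open, the fingers measure 114 mm over their backs; the gripper's body (76 mm by 85 mm) begins 54 mm behind the grasp point. The pads swing forward as they close: fully open they stand 13 mm farther back than shut.
Start: joints at [1.165, 0.308, 1.634, -0, 1.2, -0.07], TCP at [205.979, 590.089, 231.272] pointing down, gripper open.
Joint ranges: [-3.06, 3.06], [-0.79, 1.96], [0.05, 2.63], [-1.19, 4.34], [0.05, 2.64], [-2.94, 2.94]. Speed limits (rad/s): [2.79, 2.79, 3.14, 3.14, 3.14, 3.14].

INTERFACE

Orientations are given as a unit quaternion [w, x, y, z].
In Python, from rig import arm gives the robot as it stands.
- The arm moves only by the tool jog_arm, never from a script. Its argument "plan" is text: rows parted by semicolons, each of 7 numbers parted by spaces: the closure, from 0 (fully open) to 1 (shut), then the shift along the tool's x, y, z in mm, then the turn, a rotation vector about the tool's x, y, z in rad. A call has 1 to 8 rows; each row shifts and turns the commanded pose from where the row before left it, along the tool's axes as they then stand; what a row does not reach is not made up. A row lasts 1/12 s, in which the tool goes at most 41.7 mm and 7.16 degrees, less where a joint would pass 70% of its speed; a pose out of reach is approached as far as the arm can. A call with a gripper value outside its range is refused whole. The fingers move at their own pace and stop on an object; "force" is the grip in N (left out, the last holds). Time passes only in rows, so rows that do not move let the fingers close. It gives the time, the measured TCP pose, the force and the opening at its end, in the units of the state.
- arm.get_state(): the state, without advancing time (a new reading comes with each control period).
- arm.read_camera(name): name is "side" or "top"; returns the picture (400x640x3 uint8, red, green, blue); there is no depth.
- arm.get_calibration(name): a dict with "camera_matrix" (3x3 intrinsics, pixels), "R" (3x3) and "t" (3): a world point X has camera coordinates R X + t. Camera axes: x right, y down, z forward; pixel columns grow to the right and rows downward; lengths in mm; the calibration is good to about 2 mm. A picture is of the moment at which its call begins. get_calibration takes no time and is no camera call.
- arm.finish_job(): hands the job in, once; it reports no verdict.
The state is a dict: "clock": time; "q": joint angles; "qd": joint speeds; "effort": joint torques, N m; "eef_pos": TCP position; "orientation": TCP orientation; "force": force on the tool from outside, world axes, zero at the start; "torque": the same for the moment, N m; "width": opening from 0.0 (shut) to 1.0 (fully open).
Only numpy, scipy, OpenCV 4.12 (cv2) and the standard library are available. Lean on these libraries where they do the work, as an engineer would, in place of code of your own. Each camera call takes 0.05 s, during which the arm holds its last target. There are 200 camera calls.

## Working session

There is one attempt and no reset: what is moved stays moved. The work goes in short steps, Python scripts to look and compute and a tool call to move; the robot and the scene stay as the last step left them, time stands still between calls to the robot, and variables do not carry over. Pictures are saved under pics/ and viewed, about 12 in all and at most 16, crops included, and the job is handed in when it is done.

Besides the shell and the picture viewer there is one more tool, called after "Request:" by a JSON object that holds its "op" and its "data". jog_arm: Moves the arm, as the interface text tells. Its arguments: {"type":"object","properties":{"plan":{"type":"string"},"force":{"type":"number"}},"required":["plan"]}

```bash
ls; mkdir -p pics; cat > h.py <<'E'
import numpy as np, cv2
from rig import arm
def shot(n,f):
    im=arm.read_camera(n); cv2.imwrite('pics/'+f,im[:,:,::-1]); return im
def ray(n,u,v,z):
    c=arm.get_calibration(n);K,R,t=[np.array(c[k]) for k in("camera_matrix","R","t")]
    o=-R.T@t; d=R.T@np.linalg.solve(K,[u,v,1.]); return (o+d*(z-o[2])/d[2]).round(1)
def proj(n,X):
    c=arm.get_calibration(n);K,R,t=[np.array(c[k]) for k in("camera_matrix","R","t")]
    p=K@(R@np.array(X,float)+t.ravel()); return (p[:2]/p[2]).round(1)
E
python3 - <<'E'
from h import *
for n in("top","side"):
    shot(n,n+'0.png'); c=arm.get_calibration(n); R=np.array(c['R']);print(n,-R.T@np.array(c['t']),R[2],c['camera_matrix'])
print(arm.get_state())
E
```

```text
pics
top [ 429.13212994   -4.48432113 1106.2602129 ] [ 0.08251584  0.0196117  -0.99639677] [[447.07250626   0.         316.69574575]
 [  0.         447.07250626 199.99732278]
 [  0.           0.           1.        ]]
side [ 190.54168864 -608.19311019  771.22679122] [ 0.34454587  0.62598544 -0.699593  ] [[372.3829621    0.         319.27363781]
 [  0.         372.3829621  194.70121046]
 [  0.           0.           1.        ]]
{'clock': 0.1, 'q': array([ 1.16529011e+00,  3.08971060e-01,  1.63504235e+00, -3.19586114e-05,
        1.19967742e+00, -6.96963379e-02]), 'qd': array([ 0.00103586, -0.00303503, -0.00391401, -0.00035749, -0.00159803,
       -0.00064051]), 'effort': array([-1.29214213e-04, -4.16409767e+01, -2.77645361e+01, -6.31599119e-05,
        4.06720632e-03,  6.33504385e-06]), 'eef_pos': array([205.7012229 , 589.40285693, 230.13686668]), 'orientation': array([-2.32458251e-04,  1.67111300e-01,  9.85937479e-01, -1.02311586e-03]), 'force': array([-0.92386472, -0.17892745,  0.71946764]), 'torque': array([ 0.02133432, -0.00906169, -0.01962901]), 'width': 0.9985984450098969}
```

View pics/top0.png

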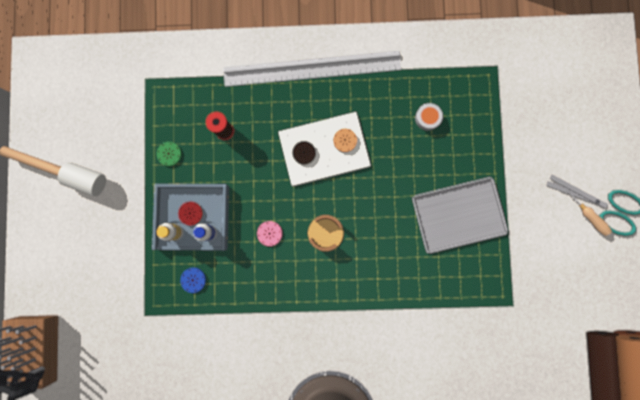

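View pics/side0.png

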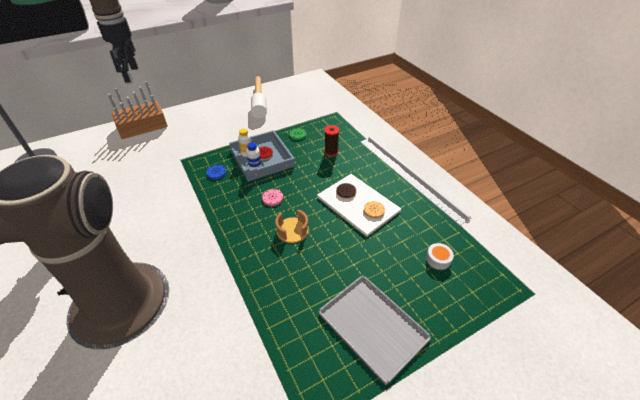

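Candidates (top view): red coaster (190,212) in the caddy. Look-alikes are pink (270,233), blue (193,280) and green (168,153), and the red-ended spool is at (217,122). By its colour and its place in the caddy, (190,212) is the red coaster. Brown is at (305,152) and tan at (345,140) on the board.

```bash
cat > m.py <<'E'
from h import *
def blob(im,box,f,n='top',z=0):
    x0,y0,x1,y1=box; c=im[y0:y1,x0:x1]; hsv=cv2.cvtColor(c,cv2.COLOR_RGB2HSV).astype(int)
    m=f(hsv[...,0],hsv[...,1],hsv[...,2]).astype(np.uint8)
    k,l,s,ce=cv2.connectedComponentsWithStats(m)
    i=1+np.argmax(s[1:,4]); cs,_=cv2.findContours((l==i).astype(np.uint8),0,1); C=max(cs,key=cv2.contourArea)
    (u,v)=ce[i]; (eu,ev),r=cv2.minEnclosingCircle(C)
    rect=cv2.minAreaRect(C+np.array([x0,y0]))
    return dict(c=(u+x0,v+y0),circ=(eu+x0,ev+y0,r),a=s[i,4],rect=rect)
E
python3 - <<'E'
from m import *
im=cv2.imread('pics/top0.png')[:,:,::-1].copy()
T=[('red',(170,190,212,235),lambda h,s,v:((h<8)|(h>170))&(s>150)&(v>60),22),
('brown',(288,135,322,170),lambda h,s,v:v<90,22),
('tan',(330,125,362,156),lambda h,s,v:(h>5)&(h<25)&(s>80),22),
('ycap',(154,222,176,243),lambda h,s,v:(h>18)&(h<35)&(s>120)&(v>120),96),
('bcap',(190,222,214,243),lambda h,s,v:(h>105)&(h<130)&(s>150),96),
('holder',(300,208,352,258),lambda h,s,v:(h>8)&(h<28)&(s>70),42),
('spool',(200,105,235,135),lambda h,s,v:((h<8)|(h>170))&(s>150)&(v>110),90),
('tin',(410,98,448,135),lambda h,s,v:((h<50)|(h>150))&(v>110),28),
('board',(270,105,380,192),lambda h,s,v:(s<40)&(v>130),12),
('tray',(405,172,515,258),lambda h,s,v:(s<60)&(v>60),12),
('caddy',(146,175,235,258),lambda h,s,v:(h>95)&(h<130)&(v>40),34)]
for n,b,f,z in T:
    d=blob(im,b,f); print(n,np.round(d['c'],1),np.round(d['circ'],1),d['a'],'W',ray('top',*d['c'],z)[:2],ray('top',*d['circ'][:2],z)[:2])
    if n in('board','tray','caddy'): print([ray('top',*p,z)[:2].tolist() for p in cv2.boxPoints(d['rect'])])
a=cv2.resize(im[170:265,140:240],(400,380),interpolation=2); b=cv2.resize(im[200:265,290:360],(400,371),interpolation=2)
b=cv2.copyMakeBorder(b,0,9,0,0,0); cv2.imwrite('pics/c1.png',np.hstack([a,b])[:,:,::-1])
E
```

```text
red [190.  213.1] [190.  213.   11.2] 387 W [496.6 327.2] [496.9 327.3]
brown [303.8 152.5] [303.9 152.4  11.1] 384 W [637.1  45. ] [637.3  44.8]
tan [344.8 140. ] [345.  140.   11.7] 429 W [664.6 -56.7] [664.6 -57.1]
ycap [162.3 231.4] [162.1 231.6   6.1] 105 W [452.3 368.4] [452.  368.8]
bcap [199.1 232.1] [199.  232.    5.1] 74 W [448.3 284.1] [448.5 284.4]
holder [325.3 232.8] [325.4 232.7  18.4] 1057 W [438.6  -1.7] [438.7  -1.9]
spool [215.9 121.8] [215.9 121.8  10.3] 299 W [703.2 244.5] [703.1 244.5]
tin [428.8 116.1] [428.5 116.5  13.5] 458 W [ 715.3 -263.4] [ 714.4 -262.6]
board [323.2 148.8] [323.8 147.9  48.9] 3750 W [646.4  -2.8] [648.7  -4.5]
[[696.6, 111.1], [740.1, -89.2], [599.9, -118.0], [556.8, 80.1]]
tray [465.5 214.2] [470.4 214.5  60.9] 5998 W [ 473.7 -343.8] [ 472.5 -355.4]
[[581.3, -219.2], [573.1, -467.3], [367.0, -453.7], [374.1, -209.3]]
caddy [192.2 215.5] [189.5 217.   48.7] 3751 W [490.  318.4] [486.5 324.9]
[[412.7, 416.4], [573.2, 413.1], [563.5, 230.7], [403.7, 236.2]]
```

View pics/c1.png

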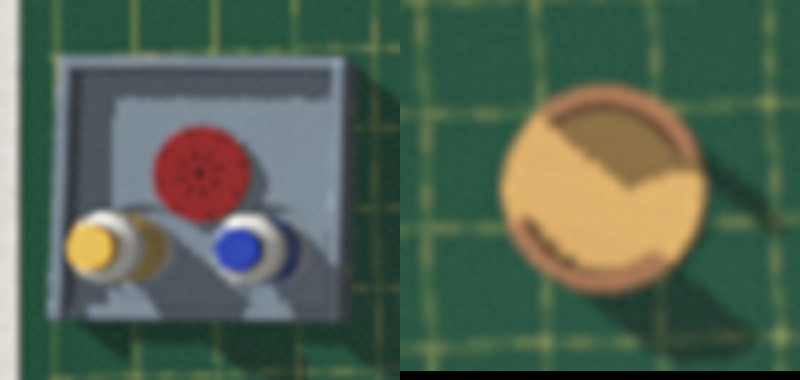

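The crop confirms the red coaster behind the two bottles, with yellow in the +y well and blue in the -y well. The holder's slots are turned by about -18°. I'll refine the holder, tray and bottles with a second view and work out the first move.

```bash
python3 - <<'E'
from m import *
# holder arc ends at rim height
P=[(540,115),(700,170),(520,215),(665,265)]
q=[ray('top',290+(x-400)/400*70,200+y/371*65,42)[:2] for x,y in P]
c=np.array([438.6,-1.7]); print([(p.tolist(),round(float(np.degrees(np.arctan2(*(p-c)[::-1])))),round(float(np.linalg.norm(p-c)),1)) for p in q])
print('tray',[ray('top',u,v,12)[:2].tolist() for u,v in[(413,196),(493,179),(508,232),(427,252)]])
im=cv2.imread('pics/side0.png')[:,:,::-1].copy()
def tri(a,b):
    A=[];B=[]
    for n,uv in(('top',a),('side',b)):
        o,p=ray(n,*uv,800),ray(n,*uv,0); d=(p-o)/np.linalg.norm(p-o); M=np.eye(3)-np.outer(d,d); A.append(M);B.append(M@p)
    return np.linalg.solve(sum(A),sum(B)).round(1)
for n,b,f,a in[('y',(234,126,254,142),lambda h,s,v:(h>18)&(h<35)&(s>150),(163,231.6)),('b',(244,140,262,153),lambda h,s,v:(h>105)&(h<130)&(s>170),(199.2,232))]:
    d=blob(im,b,f); print(n,d['c'],d['a'],tri(a,d['c']))
for n,b,f,z in[('red',(256,143,276,163),lambda h,s,v:((h<8)|(h>170))&(s>150),22),('tan',(360,198,388,222),lambda h,s,v:(h>5)&(h<25)&(s>100),22),('brown',(333,180,360,202),lambda h,s,v:v<90,22)]:
    d=blob(im,b,f);print(n,ray('side',*d['c'],z-3))
cv2.imwrite('pics/c2.png',np.hstack([cv2.resize(im[190:250,260:325],(390,360),interpolation=2),cv2.resize(im[120:185,220:290],(388,360),interpolation=2)])[:,:,::-1])
E
```

```text
[([469.3, 23.1], 39, 39.5), ([444.4, -42.6], -82, 41.3), ([428.0, 32.7], 107, 36.0), ([405.6, -26.8], -143, 41.5)]
tray [[522.1, -218.8], [557.5, -415.3], [427.4, -443.3], [385.1, -246.0]]
y (np.float64(242.80434782608697), np.float64(131.97826086956522)) 46 [452.4 369.1  88.7]
b (np.float64(251.56521739130434), np.float64(145.7826086956522)) 46 [449.  285.3  90.6]
red [502.7 325.1  19. ]
tan [664.5 -59.8  19. ]
brown [636.6  42.9  19. ]
```

View pics/c2.png

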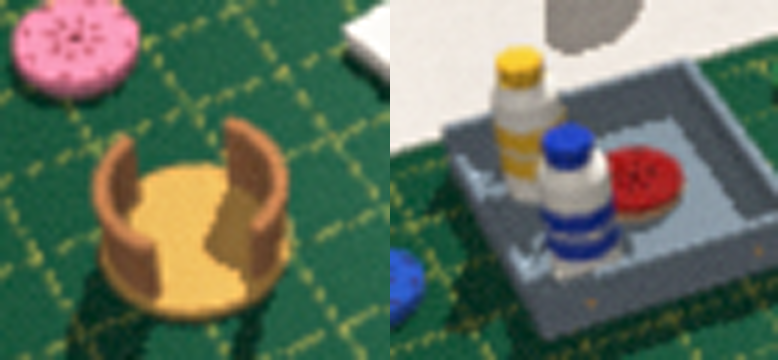

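The side crop agrees: yellow bottle farther away, blue nearer, red coaster behind, holder open at its ±y′ slots. Moving now, blue bottle first.

Request:
{"op": "jog_arm", "data": {"plan": "0.25 0 0 0 0 0 -0.112; 0.25 0 0 0 0 0 -0.112; 0.25 0 0 0 0 0 -0.112; 0.25 0 0 0 0 0 0; 0.25 -24 -30 0 0 0 0;0.25 -24 -30 0 0 0 0;0.25 -24 -30 0 0 0 0;0.25 -24 -30 0 0 0 0", "force": 30}}

```text
clock: 0.77
eef_pos: [302.3, 468.7, 230.8]
orientation: [-0.0, 0.001, 1.0, -0.0]
force: [1.2, 0.5, 1.5]
width: 0.754
```

Request:
{"op": "jog_arm", "data": {"plan": "0.25 -24 -30 0 0 0 0;0.25 -24 -30 0 0 0 0;0.25 -24 -30 0 0 0 0;0.25 -24 -30 0 0 0 0;0.25 -24 -30 0 0 0 0;0.25 -24 -30 0 0 0 0;0.25 0 0 30 0 0 0;0.25 0 0 0 0 0 0"}}

```text
clock: 1.43
eef_pos: [444.6, 286.7, 197.2]
orientation: [-0.003, 0.004, 1.0, -0.002]
force: [-1.9, -1.2, -0.6]
width: 0.749
```

Request:
{"op": "jog_arm", "data": {"plan": "0.25 -4 -2 30 0 0 0;0.25 0 0 30 0 0 0;0.25 0 0 20 0 0 0;0.25 0 0 0 0 0 0;0.25 0 0 0 0 0 0"}}

```text
clock: 1.85
eef_pos: [448.4, 288.2, 120.4]
orientation: [-0.002, -0.0, 1.0, -0.001]
force: [0.3, 0.3, -0.5]
width: 0.749
```

```bash
python3 - <<'E'
from h import *
a=shot('top','t1.png');b=shot('side','s1.png');print(arm.get_state()['eef_pos'])
cv2.imwrite('pics/c3.png',np.hstack([cv2.resize(a[170:265,140:240],(379,360),interpolation=2),cv2.resize(b[95:185,210:305],(380,360),interpolation=2)])[:,:,::-1])
E
```

```text
[450.78385776 289.28098034 122.8915414 ]
```

View pics/c3.png

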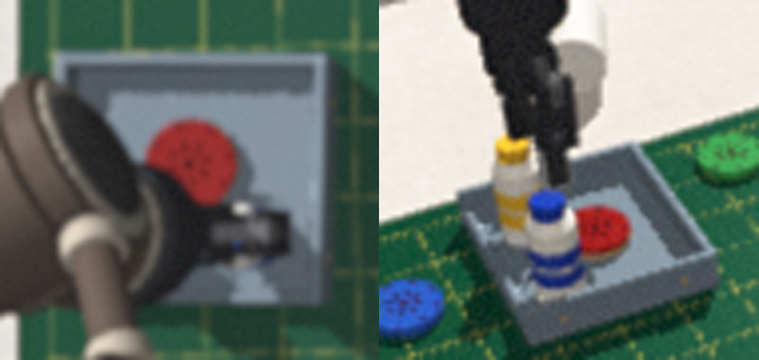

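The gripper straddles the blue bottle: cap at (240,235) in the left crop, fingers either side of it. I'll shift 4 mm in y, then descend and grip.

Request:
{"op": "jog_arm", "data": {"plan": "0.25 1 -4 20 0 0 0;0.25 0 0 25 0 0 0;0.25 0 0 25 0 0 0;0.25 0 0 20 0 0 0;0.25 0 0 0 0 0 0;0.6 0 0 0 0 0 0;0.6 0 0 0 0 0 0;0.6 0 0 0 0 0 0"}}

```text
clock: 2.62
eef_pos: [451.1, 285.4, 33.7]
orientation: [0.002, -0.0, 1.0, 0.001]
force: [0.2, 0.2, -1.1]
width: 0.462
```

Request:
{"op": "jog_arm", "data": {"plan": "0.7 0 0 0 0 0 0;0.7 0 0 0 0 0 0;0.7 0 0 0 0 0 0;0.7 0 0 0 0 0 0"}}

```text
clock: 2.95
eef_pos: [451.0, 285.3, 33.6]
orientation: [0.002, -0.0, 1.0, 0.001]
force: [-0.4, 0.2, 5.5]
width: 0.462
```

Request:
{"op": "jog_arm", "data": {"plan": "0.7 0 0 -10 0 0 0;0.7 0 0 -25 0 0 0;0.7 0 0 -35 0 0 0;0.7 0 0 -35 0 0 0;0.7 0 -20 0 0 0 0;0.7 0 -35 0 0 0 0;0.7 0 -35 0 0 0 0;0.7 0 -35 0 0 0 0"}}

```text
clock: 3.62
eef_pos: [448.6, 158.1, 137.2]
orientation: [0.0, -0.001, 1.0, -0.0]
force: [-0.1, -0.2, -1.1]
width: 0.458
```

Request:
{"op": "jog_arm", "data": {"plan": "0.7 0 -35 0 0 0 0;0.7 0 -35 0 0 0 0;0.7 -4 -35 0 0 0 0;0.7 -4 -35 0 0 0 0;0.7 -4 -35 0 0 0 0;0.7 -2 -35 0 0 0 0;0.7 0 -35 0 0 0 0;0.7 0 -35 0 0 0 0"}}

```text
clock: 4.28
eef_pos: [462.6, -122.6, 136.9]
orientation: [0.0, -0.0, 1.0, -0.0]
force: [1.0, -0.7, -0.7]
width: 0.461
```

Request:
{"op": "jog_arm", "data": {"plan": "0.7 0 -35 0 0 0 0;0.7 0 -35 0 0 0 0;0.7 0 -35 0 0 0 0;0.7 0 -35 0 0 0 0;0.7 0 -20 0 0 0 0;0.7 0 -10 0 0 0 0;0.7 0 0 0 0 0 0;0.7 0 0 0 0 0 0"}}

```text
clock: 4.95
eef_pos: [462.6, -290.1, 136.2]
orientation: [-0.0, 0.0, 1.0, 0.001]
force: [-0.0, 0.5, -1.5]
width: 0.458
```

```bash
python3 - <<'E'
from h import *
a=shot('top','t2.png');b=shot('side','s2.png');print(arm.get_state()['eef_pos'])
cv2.imwrite('pics/c4.png',np.hstack([cv2.resize(a[165:265,395:520],(450,360),interpolation=2),cv2.resize(b[225:395,300:450],(318,360),interpolation=2)])[:,:,::-1])
E
```

```text
[ 462.72644347 -289.05856918  136.0014946 ]
```

View pics/c4.png

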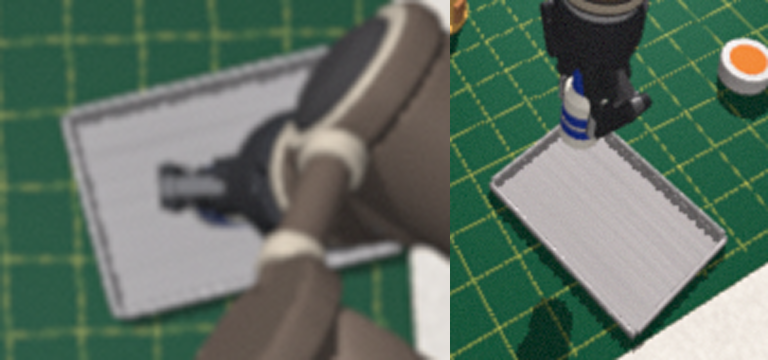

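The blue bottle hangs upright over the +y half of the tray (left crop (195,188)). Lowering.

Request:
{"op": "jog_arm", "data": {"plan": "0.7 0 0 30 0 0 0;0.7 0 0 30 0 0 0;0.7 0 0 25 0 0 0;0.7 0 0 10 0 0 0;0.7 0 0 5 0 0 0;0.7 0 0 3 0 0 0;0.7 0 0 0 0 0 0;0.7 0 0 0 0 0 0"}}

```text
clock: 5.72
eef_pos: [464.4, -291.4, 34.7]
orientation: [0.001, -0.0, 1.0, -0.001]
force: [-0.1, 0.6, -1.1]
width: 0.456
```

Request:
{"op": "jog_arm", "data": {"plan": "0.7 0 0 2 0 0 0;0.7 0 0 1 0 0 0;0.7 0 0 0.5 0 0 0;0.7 0 0 0 0 0 0"}}

```text
clock: 6.05
eef_pos: [463.7, -291.3, 30.6]
orientation: [0.001, -0.0, 1.0, -0.0]
force: [-0.3, 0.4, 3.3]
width: 0.456
```

Contact felt. Release, rise, and go back for yellow.

Request:
{"op": "jog_arm", "data": {"plan": "0.5 0 0 0 0 0 0;0.45 0 0 0 0 0 0;0.35 0 0 0 0 0 0;0.25 0 0 0 0 0 0;0.25 0 0 0 0 0 0;0.25 0 0 -15 0 0 0;0.25 0 0 -30 0 0 0;0.25 0 0 -35 0 0 0"}}

```text
clock: 6.72
eef_pos: [461.0, -289.3, 108.1]
orientation: [-0.003, -0.0, 1.0, 0.002]
force: [1.3, -0.2, -0.1]
width: 0.753
```

Request:
{"op": "jog_arm", "data": {"plan": "0.25 0 0 -35 0 0 0;0.25 0 20 0 0 0 0;0.25 0 38 0 0 0 0;0.25 0 38 0 0 0 0;0.25 0 38 0 0 0 0;0.25 0 38 0 0 0 0;0.25 0 38 0 0 0 0;0.25 0 38 0 0 0 0"}}

```text
clock: 7.38
eef_pos: [462.7, -41.2, 144.9]
orientation: [0.0, 0.0, 1.0, -0.0]
force: [0.2, 0.7, -0.1]
width: 0.752
```

Request:
{"op": "jog_arm", "data": {"plan": "0.25 0 38 0 0 0 0;0.25 4 38 0 0 0 0;0.25 4 38 0 0 0 0;0.25 4 38 0 0 0 0;0.25 0 38 0 0 0 0;0.25 0 38 0 0 0 0;0.25 0 38 0 0 0 0;0.25 0 38 0 0 0 0"}}

```text
clock: 8.05
eef_pos: [450.6, 263.1, 144.8]
orientation: [0.0, -0.0, 1.0, -0.0]
force: [0.9, -0.9, -0.2]
width: 0.749
```

Request:
{"op": "jog_arm", "data": {"plan": "0.25 0 38 0 0 0 0;0.25 0 38 0 0 0 0;0.25 0 21 0 0 0 0;0.25 0 10 0 0 0 0;0.25 0 0 0 0 0 0;0.25 0 0 0 0 0 0"}}

```text
clock: 8.55
eef_pos: [450.6, 367.4, 144.3]
orientation: [-0.0, -0.001, 1.0, -0.001]
force: [0.5, -0.1, 0.2]
width: 0.751
```

```bash
python3 - <<'E'
from h import *
a=shot('top','t3.png');b=shot('side','s3.png');print(arm.get_state()['eef_pos'])
cv2.imwrite('pics/c5.png',np.hstack([cv2.resize(a[165:265,395:520],(450,360),interpolation=2),cv2.resize(b[95:185,210:305],(348,360),interpolation=2)])[:,:,::-1])
E
```

```text
[450.75862712 366.35153022 144.34027817]
```

View pics/c5.png

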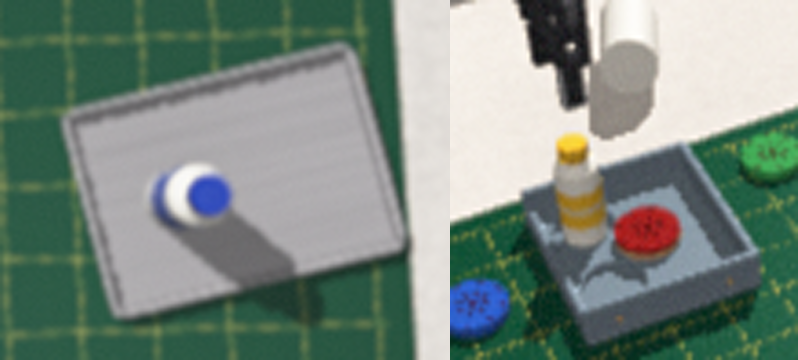

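Blue stands upright in the tray (left crop (190,195)); the gripper is above yellow. Descend and grip.

Request:
{"op": "jog_arm", "data": {"plan": "0.25 -1 1 35 0 0 0;0.25 0 0 35 0 0 0;0.25 0 0 25 0 0 0;0.25 0 0 15 0 0 0;0.25 0 0 0 0 0 0;0.7 0 0 0 0 0 0;0.7 0 0 0 0 0 0;0.7 0 0 0 0 0 0"}}

```text
clock: 9.32
eef_pos: [453.6, 369.5, 36.7]
orientation: [0.001, 0.0, 1.0, 0.001]
force: [0.7, -0.7, -1.0]
width: 0.456
```

Request:
{"op": "jog_arm", "data": {"plan": "0.7 0 0 0 0 0 0;0.7 0 0 0 0 0 0;0.7 0 0 0 0 0 0;0.7 0 0 0 0 0 0"}}

```text
clock: 9.65
eef_pos: [453.0, 369.7, 36.2]
orientation: [0.001, -0.0, 1.0, 0.0]
force: [0.5, -1.4, 6.2]
width: 0.457
```

Request:
{"op": "jog_arm", "data": {"plan": "0.7 0 0 -10 0 0 0;0.7 0 0 -25 0 0 0;0.7 0 0 -40 0 0 0;0.7 0 0 -40 0 0 0;0.7 0 -21 -10 0 0 0;0.7 0 -38 0 0 0 0;0.7 0 -38 0 0 0 0;0.7 0 -38 0 0 0 0"}}

```text
clock: 10.32
eef_pos: [451.6, 233.3, 160.6]
orientation: [0.0, -0.001, 1.0, 0.0]
force: [-0.1, 0.2, -0.6]
width: 0.457
```

Request:
{"op": "jog_arm", "data": {"plan": "0.7 0 -38 0 0 0 0;0.7 0 -38 0 0 0 0;0.7 -7 -38 0 0 0 0;0.7 -7 -38 0 0 0 0;0.7 -7 -38 0 0 0 0;0.7 -7 -38 0 0 0 0;0.7 0 -38 0 0 0 0;0.7 0 -38 0 0 0 0"}}

```text
clock: 10.98
eef_pos: [480.0, -71.5, 160.2]
orientation: [0.0, -0.0, 1.0, 0.0]
force: [0.8, -0.7, -1.1]
width: 0.451
```

Request:
{"op": "jog_arm", "data": {"plan": "0.7 0 -38 0 0 0 0;0.7 0 -38 0 0 0 0;0.7 0 -38 0 0 0 0;0.7 0 -38 0 0 0 0;0.7 0 -38 0 0 0 0;0.7 0 -38 0 0 0 0;0.7 0 -38 0 0 0 0;0.7 0 -22 0 0 0 0"}}

```text
clock: 11.65
eef_pos: [479.9, -361.7, 160.3]
orientation: [0.001, 0.001, 1.0, -0.001]
force: [0.5, -0.4, -1.0]
width: 0.459
```

Request:
{"op": "jog_arm", "data": {"plan": "0.7 0 -10 0 0 0 0;0.7 0 0 0 0 0 0;0.7 0 0 0 0 0 0;0.7 0 0 25 0 0 0;0.7 0 0 25 0 0 0;0.7 0 0 25 0 0 0;0.7 0 0 0 0 0 0;0.7 0 0 0 0 0 0"}}

```text
clock: 12.32
eef_pos: [478.9, -364.5, 83.2]
orientation: [-0.002, -0.001, 1.0, 0.002]
force: [1.3, 0.6, 0.6]
width: 0.458
```

Request:
{"op": "jog_arm", "data": {"plan": "0.7 0 -8 20 0 0 0;0.7 0 0 18 0 0 0;0.7 0 0 6 0 0 0;0.7 0 0 2 0 0 0;0.7 0 0 0 0 0 0;0.7 0 0 0 0 0 0"}}

```text
clock: 12.82
eef_pos: [481.2, -376.3, 40.4]
orientation: [0.001, -0.0, 1.0, -0.001]
force: [-0.3, -0.1, -0.8]
width: 0.454
```

Request:
{"op": "jog_arm", "data": {"plan": "0.7 0 0 4 0 0 0;0.7 0 0 1.5 0 0 0;0.7 0 0 1 0 0 0;0.7 0 0 0 0 0 0"}}

```text
clock: 13.15
eef_pos: [480.5, -376.1, 33.3]
orientation: [0.0, -0.0, 1.0, -0.0]
force: [-1.1, 1.3, 4.2]
width: 0.46
```

Request:
{"op": "jog_arm", "data": {"plan": "0.5 0 0 0 0 0 0;0.45 0 0 0 0 0 0;0.35 0 0 0 0 0 0;0.25 0 0 0 0 0 0;0.25 0 0 0 0 0 0;0.25 0 0 -15 0 0 0;0.25 0 0 -35 0 0 0;0.25 0 0 -35 0 0 0"}}

```text
clock: 13.82
eef_pos: [478.5, -374.4, 115.8]
orientation: [-0.002, -0.0, 1.0, 0.002]
force: [-0.1, 0.0, 0.4]
width: 0.755
```

Request:
{"op": "jog_arm", "data": {"plan": "0.1 0 0 -25 0 0 0;0 -8 20 0 0 0 0;0 -13 35 0 0 0 0;0 -13 35 0 0 0 0;0 -13 35 0 0 0 0;0 -13 35 0 0 0 0;0 -13 35 0 0 0 0;0 -13 35 0 0 0 0"}}

```text
clock: 14.48
eef_pos: [566.4, -144.2, 142.3]
orientation: [0.0, 0.0, 1.0, -0.0]
force: [0.4, -0.3, 0.3]
width: 1.001
```

Request:
{"op": "jog_arm", "data": {"plan": "0 -13 35 0 0 0 0;0 -13 35 0 0 0 0;0 -13 35 0 0 0 0;0 -13 35 0 0 0 0;0 -13 35 0 0 0 0;0 -5 15 0 0 0 0;0 0 0 0 0 0 0;0 0 0 0 0 0 0"}}

```text
clock: 15.15
eef_pos: [635.8, 44.7, 141.9]
orientation: [-0.0, -0.001, 1.0, -0.0]
force: [0.1, 0.3, -0.4]
width: 1.001
```

```bash
python3 - <<'E'
from m import *
a=shot('top','t4.png');b=shot('side','s4.png');print(arm.get_state()['eef_pos'])
for f in(lambda h,s,v:v<90,):
    d=blob(b,(333,175,360,202),f);print(d['c'],d['a'],ray('side',*d['c'],19))
cv2.imwrite('pics/c6.png',np.hstack([cv2.resize(a[100:265,260:520],(450,286),interpolation=2),cv2.resize(b[130:240,290:420],(338,286),interpolation=2)])[:,:,::-1])
E
```

```text
[635.44397678  42.95757849 141.89943739]
(np.float64(345.5792079207921), np.float64(190.53960396039605)) 202 [636.5  42.6  19. ]
```

View pics/c6.png

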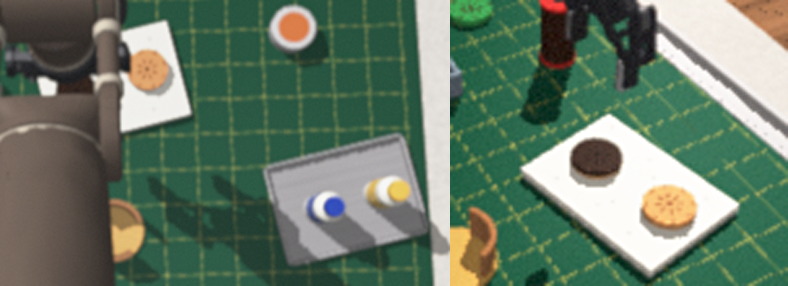

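Both bottles stand in the tray. The brown coaster is below the gripper. I'll descend with fingers open, narrow to 64 mm, then feel for the board.

Request:
{"op": "jog_arm", "data": {"plan": "0 -2 0 35 0 0 0;0 0 0 35 0 0 0;0 0 0 30 0 0 0;0 0 0 15 0 0 0;0 0 0 8 0 0 0;0 0 0 4 0 0 0;0.2 0 0 0 0 0 0;0.2 0 0 0 0 0 0"}}

```text
clock: 15.92
eef_pos: [639.7, 43.8, 17.0]
orientation: [0.002, 0.0, 1.0, -0.0]
force: [1.1, 0.7, 1.3]
width: 0.8
```

Request:
{"op": "jog_arm", "data": {"plan": "0.22 0 0 0 0 0 0;0.22 0 0 0 0 0 0;0.22 0 0 0 0 0 0"}}

```text
clock: 16.17
eef_pos: [639.2, 44.3, 16.8]
orientation: [0.001, -0.0, 1.0, -0.0]
force: [-0.8, -0.5, 0.8]
width: 0.783
```

Request:
{"op": "jog_arm", "data": {"plan": "0.22 0 0 1.5 0 0 0;0.22 0 0 0 0 0 0;0.22 0 0 0 0 0 0"}}

```text
clock: 16.42
eef_pos: [638.0, 44.3, 13.8]
orientation: [-0.0, -0.0, 1.0, -0.0]
force: [0.4, 0.9, -0.7]
width: 0.78
```

Request:
{"op": "jog_arm", "data": {"plan": "0.22 0 0 1.5 0 0 0;0.22 0 0 0 0 0 0;0.22 0 0 0 0 0 0"}}

```text
clock: 16.67
eef_pos: [637.9, 44.2, 12.0]
orientation: [-0.0, -0.0, 1.0, -0.0]
force: [0.4, -0.0, -0.2]
width: 0.781
```

Request:
{"op": "jog_arm", "data": {"plan": "0.22 0 0 1.5 0 0 0;0.22 0 0 0 0 0 0;0.22 0 0 0 0 0 0"}}

```text
clock: 16.92
eef_pos: [637.9, 44.1, 10.6]
orientation: [-0.0, -0.0, 1.0, -0.0]
force: [0.9, 0.1, -0.4]
width: 0.78
```

Request:
{"op": "jog_arm", "data": {"plan": "0.22 0 0 1 0 0 0;0.22 0 0 0 0 0 0;0.22 0 0 0 0 0 0"}}

```text
clock: 17.17
eef_pos: [638.0, 44.1, 9.7]
orientation: [-0.0, -0.0, 1.0, -0.0]
force: [-0.7, -0.2, 1.0]
width: 0.782
```

Request:
{"op": "jog_arm", "data": {"plan": "0.22 0 0 1.5 0 0 0;0.22 0 0 0 0 0 0;0.22 0 0 0 0 0 0"}}

```text
clock: 17.42
eef_pos: [638.0, 44.2, 8.1]
orientation: [-0.0, -0.0, 1.0, -0.0]
force: [0.6, -0.1, -0.0]
width: 0.778
```

Request:
{"op": "jog_arm", "data": {"plan": "0.22 0 0 1 0 0 0;0.22 0 0 0 0 0 0;0.22 0 0 0 0 0 0"}}

```text
clock: 17.67
eef_pos: [638.0, 44.2, 7.2]
orientation: [-0.0, -0.0, 1.0, -0.0]
force: [0.1, -0.1, 0.7]
width: 0.784
```

```bash
python3 - <<'E'
from m import *
b=shot('side','s5.png')
cv2.imwrite('pics/c7.png',cv2.resize(b[150:230,300:410],(770,560),interpolation=2)[:,:,::-1])
E
```

```text
(no output)
```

View pics/c7.png

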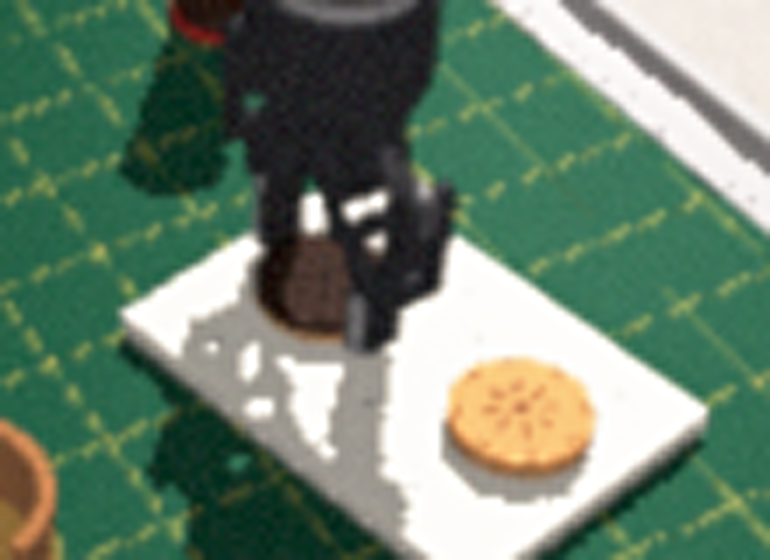

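The fingers straddle the brown coaster (crop (310,290)), tips close to the board. Close.

Request:
{"op": "jog_arm", "data": {"plan": "0.4 0 0 0 0 0 0;0.4 0 0 0 0 0 0;0.5 0 0 0 0 0 0;0.5 0 0 0 0 0 0;0.5 0 0 0 0 0 0"}}

```text
clock: 18.13
eef_pos: [638.5, 44.2, 7.6]
orientation: [0.0, -0.0, 1.0, -0.0]
force: [-0.4, -0.5, 1.7]
width: 0.687
```

Request:
{"op": "jog_arm", "data": {"plan": "0.5 0 0 -5 0 0 0;0.5 0 0 -20 0 0 0;0.5 0 0 -30 0 0 0;0.5 0 0 -30 0 0 0;0.5 20 -5 0 0 0 0;0.5 35 -8 0 0 0 0;0.5 35 -8 0 0 0 0;0.5 35 -8 0 0 0 0"}}

```text
clock: 18.8
eef_pos: [511.5, 15.0, 92.5]
orientation: [-0.0, -0.0, 1.0, -0.0]
force: [-0.1, -0.2, -0.1]
width: 0.684
```

Request:
{"op": "jog_arm", "data": {"plan": "0.5 35 -8 0 0 0 0;0.5 25 -5 0 0 0 0;0.5 15 -4 0 0 0 0;0.5 0 0 0 0 0 0.117;0.5 0 0 0 0 0 0.117;0.5 0 0 0 0 0 0.116;0.5 0 0 0 0 0 0;0.5 0 0 0 0 0 0"}}

```text
clock: 19.47
eef_pos: [437.9, -1.9, 92.4]
orientation: [-0.0, 0.173, 0.985, -0.0]
force: [0.0, 0.9, 0.1]
width: 0.689
```

```bash
python3 - <<'E'
from m import *
b=shot('side','s6.png');a=shot('top','t6.png');s=arm.get_state();print(s['eef_pos'],s['width'],s['orientation'])
cv2.imwrite('pics/c8.png',np.hstack([cv2.resize(b[160:260,240:350],(440,400),interpolation=2),cv2.resize(a[200:265,290:355],(360,400),interpolation=2)])[:,:,::-1])
E
```

```text
[438.04879093  -1.83889427  92.3267614 ] 0.6838723964827096 [-5.80345550e-05  1.72878340e-01  9.84943184e-01 -2.91108211e-06]
```

View pics/c8.png

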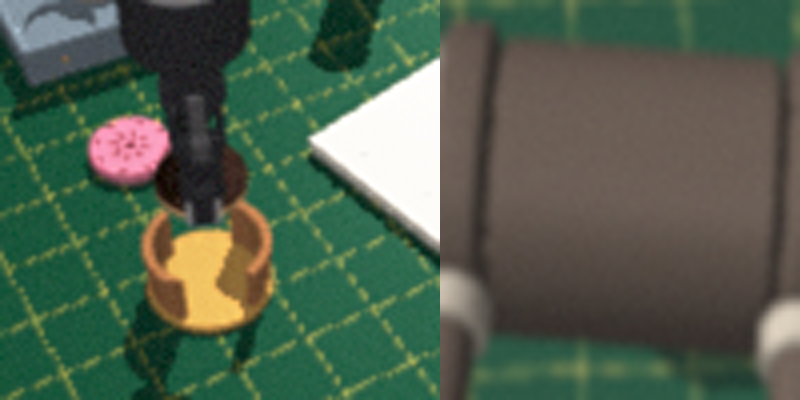

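The coaster is held flat above the holder, finger over the -y slot. I'll check the holder centre by comparing mask extents with projected extents in both views.

```bash
python3 - <<'E'
from m import *
t=np.linspace(0,6.283,120); c=np.array([438.6,-1.7]); yaw=-.35
def ext(n,im,box):
    x0,y0,x1,y1=box; h=cv2.cvtColor(im[y0:y1,x0:x1],cv2.COLOR_RGB2HSV).astype(int)
    m=((h[...,0]>5)&(h[...,0]<28)&(h[...,1]>80)&(h[...,2]>50)).astype(np.uint8)
    k,l,s,_=cv2.connectedComponentsWithStats(m); i=1+np.argmax(s[1:,4]); y,x=np.nonzero(l==i)
    m_=[x.min()+x0,x.max()+x0+1,y.min()+y0,y.max()+y0+1]
    P=[(c[0]+43*np.cos(a),c[1]+43*np.sin(a),z) for a in t for z in(0,6)]
    P+=[(c[0]+40*np.cos(a+yaw),c[1]+40*np.sin(a+yaw),42) for a in t if abs(np.sin(a))<.86]
    q=np.array([proj(n,p) for p in P])+.5
    print(n,m_,[q[:,0].min(),q[:,0].max(),q[:,1].min(),q[:,1].max()])
ext('top',cv2.imread('pics/top0.png')[:,:,::-1].copy(),(300,208,352,258))
ext('side',cv2.imread('pics/side0.png')[:,:,::-1].copy(),(262,200,318,250))
E
```

```text
top [np.int64(307), np.int64(344), np.int64(215), np.int64(252)] [np.float64(308.4), np.float64(343.4), np.float64(215.9), np.float64(251.0)]
side [np.int64(275), np.int64(309), np.int64(210), np.int64(244)] [np.float64(275.9), np.float64(308.0), np.float64(210.2), np.float64(243.4)]
```

Extents agree within about 1 px. Lower in.

Request:
{"op": "jog_arm", "data": {"plan": "0.5 0 0 25 0 0 0;0.5 0 0 20 0 0 0;0.5 0 0 10 0 0 0;0.5 0 0 5 0 0 0;0.5 0 0 5 0 0 0;0.5 0 0 5 0 0 0;0.5 0 0 0 0 0 0;0.5 0 0 0 0 0 0"}}

```text
clock: 20.23
eef_pos: [438.5, -1.9, 22.5]
orientation: [0.0, 0.174, 0.985, 0.0]
force: [-0.2, 0.0, -0.1]
width: 0.688
```

Request:
{"op": "jog_arm", "data": {"plan": "0.5 0 0 5 0 0 0;0.5 0 0 5 0 0 0;0.5 0 0 4 0 0 0;0.5 0 0 0 0 0 0;0.5 0 0 0 0 0 0"}}

```text
clock: 20.65
eef_pos: [437.7, -1.8, 7.9]
orientation: [-0.0, 0.174, 0.985, -0.0]
force: [-0.1, 0.5, -0.4]
width: 0.685
```

Request:
{"op": "jog_arm", "data": {"plan": "0.5 0 0 3 0 0 0;0.5 0 0 1.5 0 0 0;0.5 0 0 0 0 0 0;0.5 0 0 0 0 0 0"}}

```text
clock: 20.98
eef_pos: [438.0, -1.9, 3.7]
orientation: [-0.0, 0.174, 0.985, -0.0]
force: [-0.3, 0.1, 0.0]
width: 0.685
```

Request:
{"op": "jog_arm", "data": {"plan": "0.5 0 0 1 0 0 0;0.5 0 0 0 0 0 0;0.5 0 0 0 0 0 0"}}

```text
clock: 21.23
eef_pos: [438.1, -1.9, 2.8]
orientation: [0.0, 0.174, 0.985, 0.0]
force: [0.6, 0.1, 0.5]
width: 0.692
```

Request:
{"op": "jog_arm", "data": {"plan": "0.5 0 0 1 0 0 0;0.5 0 0 0 0 0 0;0.5 0 0 0 0 0 0"}}

```text
clock: 21.48
eef_pos: [438.0, -1.8, 1.7]
orientation: [-0.0, 0.174, 0.985, -0.0]
force: [-1.2, -0.0, -0.4]
width: 0.688
```

Request:
{"op": "jog_arm", "data": {"plan": "0.3 0 0 0.5 0 0 0;0.2 0 0 0 0 0 0;0.12 0 0 0 0 0 0;0.12 0 0 0 0 0 0;0.12 0 0 -5 0 0 0;0.12 0 0 -20 0 0 0;0.12 0 0 -35 0 0 0;0.12 0 0 -35 0 0 0"}}

```text
clock: 22.15
eef_pos: [436.4, -1.7, 96.5]
orientation: [-0.002, 0.174, 0.985, -0.0]
force: [1.5, -0.5, -0.1]
width: 0.877
```

Request:
{"op": "jog_arm", "data": {"plan": "0 0 0 -25 0 0 -0.117;0 0 0 0 0 0 -0.117;0 0 0 0 0 0 -0.116;0 0 0 0 0 0 0;0 -4 20 0 0 0 0;0 -7 38 0 0 0 0;0 -7 38 0 0 0 0;0 -7 38 0 0 0 0"}}

```text
clock: 22.82
eef_pos: [462.8, 133.2, 121.1]
orientation: [-0.0, 0.002, 1.0, -0.0]
force: [1.7, -0.8, -0.7]
width: 0.999
```

```bash
python3 - <<'E'
from m import *
a=shot('top','t7.png');b=shot('side','s7.png');s=arm.get_state();print(s['eef_pos'],s['orientation'])
R=lambda h,s,v:((h<8)|(h>170))&(s>150)&(v>60)
d=blob(a,(165,190,215,238),R);print(d['c'],d['a'],ray('top',*d['c'],22))
d=blob(b,(254,143,280,165),R);print(d['c'],d['a'],ray('side',*d['c'],21))
cv2.imwrite('pics/c9.png',np.hstack([cv2.resize(b[190:250,262:322],(400,400),interpolation=2),cv2.resize(a[200:265,290:355],(400,400),interpolation=2)])[:,:,::-1])
E
```

```text
[464.09562175 136.59047481 121.63284429] [ 9.32812910e-04 -1.13291025e-03  9.99998384e-01  1.03860438e-03]
(np.float64(183.84558823529412), np.float64(212.58823529411765)) 136 [498.4 342.5  22. ]
(np.float64(262.66906474820144), np.float64(153.0503597122302)) 139 [493.1 322.3  21. ]
```

View pics/c9.png

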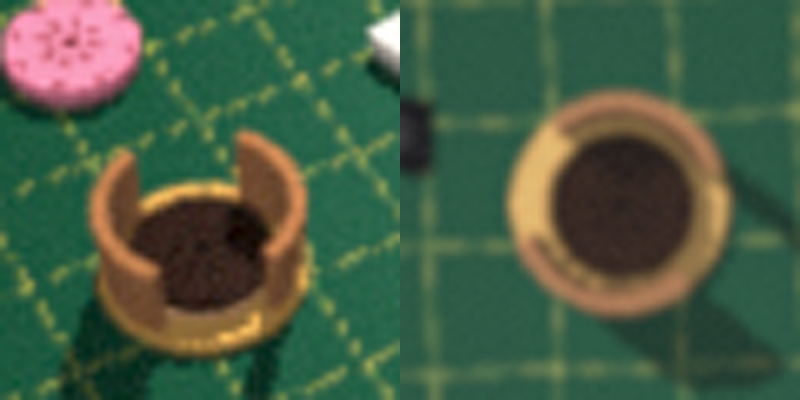

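Brown lies flat in the holder, well centred. For the red position I'll use the earlier unoccluded pictures.

```bash
python3 - <<'E'
from m import *
R=lambda h,s,v:((h<8)|(h>170))&(s>150)&(v>60)
for n,f,bx in(('top','top0',(165,190,215,238)),('side','s4',(254,143,280,165)),('side','s2',(254,143,280,165))):
    d=blob(cv2.imread(f'pics/{f}.png')[:,:,::-1].copy(),bx,R);print(d['c'],d['a'],ray(n,*d['c'],20))
E
```

```text
(np.float64(190.03359173126614), np.float64(213.1343669250646)) 387 [496.7 327.9  20. ]
(np.float64(263.1518987341772), np.float64(152.44303797468353)) 158 [496.1 325.7  20. ]
(np.float64(263.19875776397515), np.float64(152.3975155279503)) 161 [496.4 325.9  20. ]
```

Request:
{"op": "jog_arm", "data": {"plan": "0 -7 37 0 0 0 0;0 -7 37 0 0 0 0;0 -7 37 0 0 0 0;0 -6 37 0 0 0 0;0 -4 25 0 0 0 0;0 -1 15 0 0 0 0;0 0 0 0 0 0 0;0 0 0 0 0 0 0"}}

```text
clock: 23.58
eef_pos: [494.3, 319.4, 120.6]
orientation: [-0.001, -0.0, 1.0, -0.001]
force: [0.8, 0.1, -0.2]
width: 0.996
```

Request:
{"op": "jog_arm", "data": {"plan": "0 0 0 20 0 0 0;0 0 0 25 0 0 0;0 0 0 10 0 0 0;0 0 0 0 0 0 0;0 0 0 0 0 0 0"}}

```text
clock: 24.0
eef_pos: [494.3, 318.5, 65.6]
orientation: [-0.001, 0.001, 1.0, -0.001]
force: [-0.6, -0.2, 0.1]
width: 1.001
```

Request:
{"op": "jog_arm", "data": {"plan": "0 -2 7.5 0 0 0 0;0 0 0 20 0 0 0;0 0 0 20 0 0 0;0.22 0 0 8 0 0 0;0.22 0 0 0 0 0 0;0.22 0 0 0 0 0 0;0.22 0 0 0 0 0 0"}}

```text
clock: 24.58
eef_pos: [498.2, 328.4, 19.7]
orientation: [0.001, -0.0, 1.0, 0.001]
force: [-0.2, -0.5, 0.1]
width: 0.781
```

Request:
{"op": "jog_arm", "data": {"plan": "0.22 0 0 4 0 0 0;0.22 0 0 2 0 0 0;0.22 0 0 0 0 0 0;0.22 0 0 0 0 0 0"}}

```text
clock: 24.92
eef_pos: [497.0, 327.6, 12.4]
orientation: [0.0, -0.0, 1.0, 0.0]
force: [0.2, 0.2, 0.7]
width: 0.78
```

Request:
{"op": "jog_arm", "data": {"plan": "0.22 0 0 3 0 0 0;0.22 0 0 1.5 0 0 0;0.22 0 0 0 0 0 0;0.22 0 0 0 0 0 0"}}

```text
clock: 25.25
eef_pos: [496.8, 327.5, 7.5]
orientation: [-0.0, -0.0, 1.0, -0.0]
force: [-0.6, -0.4, -0.9]
width: 0.781
```

Request:
{"op": "jog_arm", "data": {"plan": "0.4 0 0 0 0 0 0;0.4 0 0 0 0 0 0;0.5 0 0 0 0 0 0;0.5 0 0 0 0 0 0;0.5 0 0 0 0 0 0"}}

```text
clock: 25.67
eef_pos: [497.3, 327.8, 8.0]
orientation: [0.0, -0.0, 1.0, 0.0]
force: [-0.2, -0.2, 1.8]
width: 0.685
```

Request:
{"op": "jog_arm", "data": {"plan": "0.5 0 0 -5 0 0 0;0.5 0 0 -20 0 0 0;0.5 0 0 -35 0 0 0;0.5 0 0 -32 0 0 0;0.5 3 -15 0 0 0 0;0.5 6 -35 0 0 0 0;0.5 6 -35 0 0 0 0;0.5 6 -35 0 0 0 0"}}

```text
clock: 26.33
eef_pos: [475.4, 206.7, 100.2]
orientation: [0.0, -0.001, 1.0, -0.0]
force: [0.7, -0.6, -0.4]
width: 0.685
```

Request:
{"op": "jog_arm", "data": {"plan": "0.5 6 -35 0 0 0 0;0.5 6 -35 0 0 0 0;0.5 6 -35 0 0 0 0;0.5 6 -35 0 0 0 0;0.5 6 -35 0 0 0 0;0.5 5 -20 0 0 0 0;0.5 3 -14 0 0 0 0;0.5 0 0 0 0 0 0"}}

```text
clock: 27.0
eef_pos: [437.1, -3.6, 99.8]
orientation: [-0.0, 0.002, 1.0, -0.0]
force: [-0.4, 0.6, -1.0]
width: 0.686
```

Request:
{"op": "jog_arm", "data": {"plan": "0.5 0 0 0 0 0 0.117;0.5 0 0 0 0 0 0.117;0.5 0 0 0 0 0 0.116;0.5 0 0 0 0 0 0;0.5 0 0 0 0 0 0"}}

```text
clock: 27.42
eef_pos: [438.1, -0.8, 99.9]
orientation: [-0.0, 0.172, 0.985, 0.0]
force: [0.1, 0.7, -0.9]
width: 0.685
```

Request:
{"op": "jog_arm", "data": {"plan": "0.5 0 -1 25 0 0 0;0.5 0 0 25 0 0 0;0.5 0 0 10 0 0 0;0.5 0 0 6 0 0 0;0.5 0 0 6 0 0 0;0.5 0 0 6 0 0 0;0.5 0 0 0 0 0 0;0.5 0 0 0 0 0 0"}}

```text
clock: 28.08
eef_pos: [438.2, -2.3, 22.1]
orientation: [0.0, 0.174, 0.985, 0.0]
force: [-0.4, -0.0, -0.1]
width: 0.684
```

Request:
{"op": "jog_arm", "data": {"plan": "0.5 0 0 4 0 0 0;0.5 0 0 3 0 0 0;0.5 0 0 0 0 0 0;0.5 0 0 0 0 0 0"}}

```text
clock: 28.42
eef_pos: [437.7, -2.3, 14.8]
orientation: [-0.0, 0.174, 0.985, -0.0]
force: [1.3, -0.1, -0.4]
width: 0.685
```

Request:
{"op": "jog_arm", "data": {"plan": "0.5 0 0 1.5 0 0 0;0.5 0 0 0 0 0 0;0.5 0 0 0 0 0 0"}}

```text
clock: 28.67
eef_pos: [437.7, -2.3, 13.3]
orientation: [-0.0, 0.174, 0.985, 0.0]
force: [-0.5, -0.4, -0.6]
width: 0.683
```

Request:
{"op": "jog_arm", "data": {"plan": "0.5 0 0 1 0 0 0;0.5 0 0 0 0 0 0;0.5 0 0 0 0 0 0"}}

```text
clock: 28.92
eef_pos: [437.7, -2.3, 12.2]
orientation: [-0.0, 0.174, 0.985, -0.0]
force: [0.3, -0.6, -0.7]
width: 0.686
```

Request:
{"op": "jog_arm", "data": {"plan": "0.3 0 0 0.5 0 0 0;0.2 0 0 0 0 0 0;0.12 0 0 0 0 0 0;0.12 0 0 0 0 0 0;0.12 0 0 -5 0 0 0;0.12 0 0 -25 0 0 0;0.12 0 0 -35 0 0 0;0.12 0 0 -35 0 0 0"}}

```text
clock: 29.58
eef_pos: [436.3, -2.2, 112.2]
orientation: [-0.002, 0.174, 0.985, -0.0]
force: [1.3, -0.6, 0.1]
width: 0.882
```

Request:
{"op": "jog_arm", "data": {"plan": "0.25 0 0 -30 0 0 -0.117;0.25 0 0 0 0 0 -0.117;0.25 0 0 0 0 0 -0.116;0.25 0 0 0 0 0 0;0.25 -3 -20 0 0 0 0;0.25 -4 -35 0 0 0 0;0.25 -4 -35 0 0 0 0;0.25 -4 -35 0 0 0 0"}}

```text
clock: 30.25
eef_pos: [452.4, -128.2, 141.6]
orientation: [-0.0, 0.001, 1.0, 0.0]
force: [0.6, -0.5, -0.5]
width: 0.752
```

Request:
{"op": "jog_arm", "data": {"plan": "0.25 -4 -35 0 0 0 0;0.25 -4 -35 0 0 0 0;0.25 -4 -35 0 0 0 0;0.25 -4 -35 0 0 0 0;0.25 -4 -35 0 0 0 0;0.25 -4 -35 0 0 0 0;0.25 -4 -25 0 0 0 0;0.25 0 -14 0 0 0 0"}}

```text
clock: 30.92
eef_pos: [481.0, -379.4, 141.5]
orientation: [0.0, 0.002, 1.0, -0.001]
force: [0.5, -0.3, 0.1]
width: 0.753
```

Request:
{"op": "jog_arm", "data": {"plan": "0.25 0 0 0 0 0 0;0.25 0 0 0 0 0 0"}}

```text
clock: 31.08
eef_pos: [480.0, -375.6, 141.0]
orientation: [-0.001, 0.001, 1.0, 0.001]
force: [-0.7, 0.2, -0.0]
width: 0.747
```

```bash
python3 - <<'E'
from m import *
a=shot('top','t8.png');b=shot('side','s8.png');s=arm.get_state();print(s['eef_pos'],s['orientation'])
cv2.imwrite('pics/c10.png',np.hstack([cv2.resize(b[190:250,262:322],(400,400),interpolation=2),cv2.resize(b[220:395,290:450],(366,400),interpolation=2)])[:,:,::-1])
E
```

```text
[ 480.17548294 -374.29414159  141.06986414] [-8.16634674e-04 -8.39905292e-05  9.99999056e-01  1.10185810e-03]
```

View pics/c10.png

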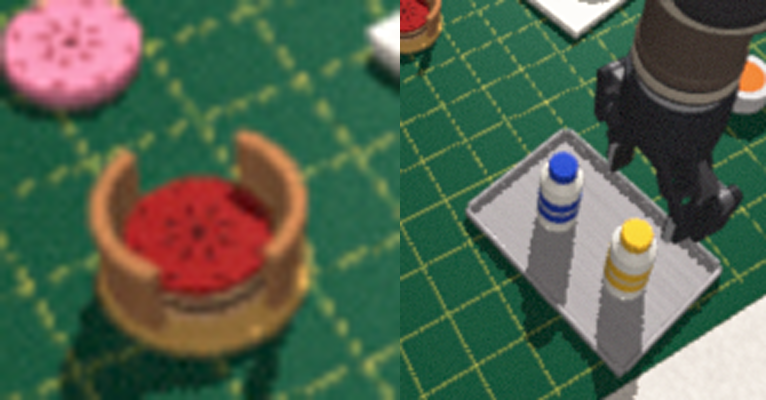

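Red lies flat on brown, and both bottles stand upright. Grip yellow.

Request:
{"op": "jog_arm", "data": {"plan": "0.25 0 -1 35 0 0 0;0.25 0 0 35 0 0 0;0.25 0 0 25 0 0 0;0.25 0 0 9 0 0 0;0.25 0 0 0 0 0 0;0.7 0 0 0 0 0 0;0.7 0 0 0 0 0 0;0.7 0 0 0 0 0 0"}}

```text
clock: 31.85
eef_pos: [482.5, -378.4, 40.2]
orientation: [0.002, -0.0, 1.0, -0.001]
force: [-0.1, -0.0, -0.3]
width: 0.456
```

Request:
{"op": "jog_arm", "data": {"plan": "0.7 0 0 0 0 0 0;0.7 0 0 0 0 0 0;0.7 0 0 0 0 0 0"}}

```text
clock: 32.1
eef_pos: [482.3, -378.4, 40.0]
orientation: [0.002, 0.0, 1.0, -0.001]
force: [0.6, 1.8, 5.9]
width: 0.458
```

Request:
{"op": "jog_arm", "data": {"plan": "0.7 0 0 -10 0 0 0;0.7 0 0 -30 0 0 0;0.7 0 0 -40 0 0 0;0.7 0 0 -35 0 0 0;0.7 0 20 -5 0 0 0;0.7 0 38 0 0 0 0;0.7 0 38 0 0 0 0;0.7 0 38 0 0 0 0"}}

```text
clock: 32.77
eef_pos: [480.3, -242.4, 158.7]
orientation: [0.0, 0.001, 1.0, -0.0]
force: [-0.9, -0.2, -0.2]
width: 0.451
```

Request:
{"op": "jog_arm", "data": {"plan": "0.7 4 38 0 0 0 0;0.7 4 38 0 0 0 0;0.7 4 38 0 0 0 0;0.7 4 38 0 0 0 0;0.7 4 38 0 0 0 0;0.7 4 38 0 0 0 0;0.7 4 38 0 0 0 0;0.7 2 38 0 0 0 0"}}

```text
clock: 33.43
eef_pos: [449.6, 62.2, 158.2]
orientation: [0.0, 0.0, 1.0, -0.0]
force: [1.2, 0.3, -0.5]
width: 0.457
```

Request:
{"op": "jog_arm", "data": {"plan": "0.7 0 38 0 0 0 0;0.7 0 38 0 0 0 0;0.7 0 38 0 0 0 0;0.7 0 38 0 0 0 0;0.7 0 38 0 0 0 0;0.7 0 38 0 0 0 0;0.7 0 38 0 0 0 0;0.7 0 26 0 0 0 0"}}

```text
clock: 34.1
eef_pos: [450.3, 355.8, 158.4]
orientation: [0.0, -0.001, 1.0, 0.001]
force: [0.6, 0.6, -1.6]
width: 0.459
```

Request:
{"op": "jog_arm", "data": {"plan": "0.7 0 15 0 0 0 0;0.7 0 0 0 0 0 0;0.7 0 0 0 0 0 0;0.7 0 0 0 0 0 0"}}

```text
clock: 34.43
eef_pos: [450.4, 366.1, 157.4]
orientation: [-0.001, 0.0, 1.0, -0.001]
force: [0.0, 1.0, -0.5]
width: 0.456
```

Request:
{"op": "jog_arm", "data": {"plan": "0.7 0 0 30 0 0 0;0.7 0 0 30 0 0 0;0.7 0 0 25 0 0 0;0.7 0 0 12 0 0 0;0.7 0 0 5 0 0 0;0.7 0 0 0 0 0 0;0.7 0 0 0 0 0 0"}}

```text
clock: 35.02
eef_pos: [451.7, 367.7, 56.9]
orientation: [0.001, 0.0, 1.0, 0.0]
force: [0.2, -0.2, -1.3]
width: 0.457
```

Request:
{"op": "jog_arm", "data": {"plan": "0.7 0 0 5 0 0 0;0.7 0 0 4 0 0 0;0.7 0 0 3 0 0 0;0.7 0 0 0 0 0 0;0.7 0 0 0 0 0 0"}}

```text
clock: 35.43
eef_pos: [450.5, 367.7, 43.8]
orientation: [-0.0, -0.0, 1.0, -0.0]
force: [-0.0, -0.0, -1.5]
width: 0.46
```

Request:
{"op": "jog_arm", "data": {"plan": "0.7 0 0 1 0 0 0;0.7 0 0 0 0 0 0;0.7 0 0 0 0 0 0"}}

```text
clock: 35.68
eef_pos: [450.9, 368.0, 43.1]
orientation: [0.0, -0.0, 1.0, 0.0]
force: [0.2, 0.1, 0.7]
width: 0.454
```

Request:
{"op": "jog_arm", "data": {"plan": "0.5 0 0 0 0 0 0;0.45 0 0 0 0 0 0;0.35 0 0 0 0 0 0;0.25 0 0 0 0 0 0;0.25 0 0 0 0 0 0;0.25 0 0 -15 0 0 0;0.25 0 0 -30 0 0 0;0.25 0 0 -35 0 0 0"}}

```text
clock: 36.35
eef_pos: [448.5, 366.2, 120.9]
orientation: [-0.003, -0.0, 1.0, -0.002]
force: [0.6, 0.4, 0.8]
width: 0.749
```

Request:
{"op": "jog_arm", "data": {"plan": "0.25 0 0 -25 0 0 0;0.25 0 -20 0 0 0 0;0.25 0 -38 0 0 0 0;0.25 0 -38 0 0 0 0;0.25 0 -38 0 0 0 0;0.25 -3 -38 0 0 0 0;0.25 -4 -38 0 0 0 0;0.25 -4 -38 0 0 0 0"}}

```text
clock: 37.02
eef_pos: [461.4, 118.1, 148.0]
orientation: [0.0, -0.0, 1.0, 0.0]
force: [0.9, 0.3, -0.3]
width: 0.75
```

Request:
{"op": "jog_arm", "data": {"plan": "0.25 -2 -38 0 0 0 0;0.25 0 -38 0 0 0 0;0.25 0 -38 0 0 0 0;0.25 0 -38 0 0 0 0;0.25 0 -38 0 0 0 0;0.25 0 -38 0 0 0 0;0.25 0 -38 0 0 0 0;0.25 0 -38 0 0 0 0"}}

```text
clock: 37.68
eef_pos: [463.4, -186.2, 148.0]
orientation: [0.0, 0.0, 1.0, -0.0]
force: [0.6, 0.8, -0.5]
width: 0.75
```

Request:
{"op": "jog_arm", "data": {"plan": "0.25 0 -38 0 0 0 0;0.25 0 -38 0 0 0 0;0.25 0 -20 0 0 0 0;0.25 0 -10 0 0 0 0;0.25 0 0 0 0 0 0;0.25 0 0 0 0 0 0"}}

```text
clock: 38.18
eef_pos: [463.4, -289.6, 147.4]
orientation: [-0.0, 0.0, 1.0, 0.001]
force: [-0.4, 1.0, -0.5]
width: 0.75
```

```bash
python3 - <<'E'
from m import *
a=shot('top','t9.png');b=shot('side','s9.png');s=arm.get_state();print(s['eef_pos'],s['orientation'])
B=lambda h,s,v:(h>105)&(h<130)&(s>170)
d=blob(b,(340,280,375,303),B);print(d['c'],d['a'],ray('side',*d['c'],85))
cv2.imwrite('pics/c11.png',np.hstack([cv2.resize(b[110:190,215:305],(450,400),interpolation=2),cv2.resize(a[170:265,140:240],(340,400),interpolation=2)])[:,:,::-1])
E
```

```text
[ 463.50958413 -288.48880412  147.41305965] [-4.87561162e-04 -7.05808568e-04  9.99999386e-01  7.01292868e-04]
(np.float64(360.87610619469024), np.float64(293.21238938053096)) 113 [ 462.3 -291.5   85. ]
```

View pics/c11.png

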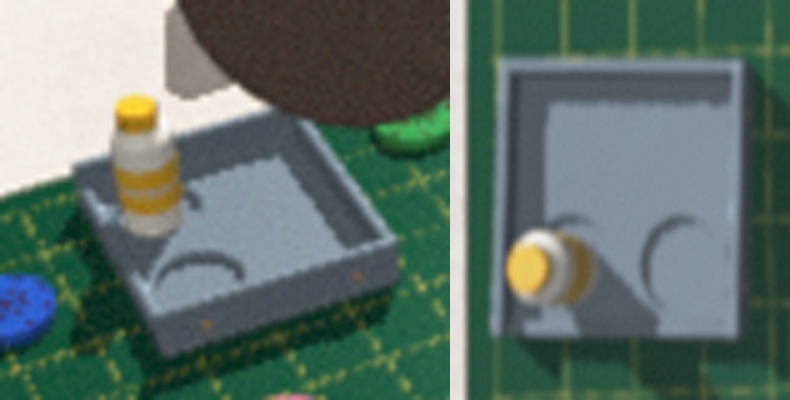

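Yellow stands upright in its +y well; the empty well is at right-crop (682,263). Grip blue.

Request:
{"op": "jog_arm", "data": {"plan": "0.25 0 -2 35 0 0 0;0.25 0 0 35 0 0 0;0.25 0 0 25 0 0 0;0.25 0 0 13 0 0 0;0.25 0 0 0 0 0 0;0.7 0 0 0 0 0 0;0.7 0 0 0 0 0 0;0.7 0 0 0 0 0 0"}}

```text
clock: 38.95
eef_pos: [465.5, -293.1, 41.8]
orientation: [0.002, -0.0, 1.0, -0.001]
force: [-0.9, -0.1, -1.2]
width: 0.459
```

Request:
{"op": "jog_arm", "data": {"plan": "0.7 0 0 0 0 0 0;0.7 0 0 0 0 0 0;0.7 0 0 0 0 0 0"}}

```text
clock: 39.2
eef_pos: [465.2, -293.2, 41.6]
orientation: [0.001, 0.0, 1.0, -0.001]
force: [0.5, 1.1, 6.1]
width: 0.458
```

```bash
python3 -c "
from h import *
print(ray('top',208.2,232.5,12))"
```

```text
[448.2 285.7  12. ]
```

Request:
{"op": "jog_arm", "data": {"plan": "0.7 0 0 -10 0 0 0;0.7 0 0 -30 0 0 0;0.7 0 0 -40 0 0 0;0.7 0 0 -35 0 0 0;0.7 0 20 -3 0 0 0;0.7 0 38 0 0 0 0;0.7 0 38 0 0 0 0;0.7 0 38 0 0 0 0"}}

```text
clock: 39.87
eef_pos: [463.3, -157.4, 158.5]
orientation: [0.0, 0.001, 1.0, -0.0]
force: [1.0, 0.3, -1.9]
width: 0.454
```

Request:
{"op": "jog_arm", "data": {"plan": "0.7 4 38 0 0 0 0;0.7 4 38 0 0 0 0;0.7 4 38 0 0 0 0;0.7 2 38 0 0 0 0;0.7 0 38 0 0 0 0;0.7 0 38 0 0 0 0;0.7 0 38 0 0 0 0;0.7 0 38 0 0 0 0"}}

```text
clock: 40.53
eef_pos: [449.0, 147.3, 158.3]
orientation: [0.0, -0.0, 1.0, -0.0]
force: [0.5, -0.0, -0.7]
width: 0.453
```

Request:
{"op": "jog_arm", "data": {"plan": "0.7 0 38 0 0 0 0;0.7 0 38 0 0 0 0;0.7 0 38 0 0 0 0;0.7 0 16 0 0 0 0;0.7 0 10 0 0 0 0;0.7 0 0 0 0 0 0;0.7 0 0 0 0 0 0;0.7 0 0 0 0 0 0"}}

```text
clock: 41.2
eef_pos: [449.4, 284.2, 157.5]
orientation: [-0.0, 0.0, 1.0, -0.001]
force: [0.2, -0.4, -0.7]
width: 0.459
```

Request:
{"op": "jog_arm", "data": {"plan": "0.7 0 0 30 0 0 0;0.7 0 0 25 0 0 0;0.7 0 0 10 0 0 0;0.7 0 0 0 0 0 0;0.7 0 0 0 0 0 0"}}

```text
clock: 41.62
eef_pos: [449.5, 284.6, 92.5]
orientation: [-0.001, 0.001, 1.0, -0.0]
force: [0.9, 0.5, -1.0]
width: 0.453
```

Request:
{"op": "jog_arm", "data": {"plan": "0.7 0 0 20 0 0 0;0.7 0 0 15 0 0 0;0.7 0 0 5 0 0 0;0.7 0 0 3 0 0 0;0.7 0 0 0 0 0 0;0.7 0 0 0 0 0 0"}}

```text
clock: 42.12
eef_pos: [450.7, 286.1, 51.0]
orientation: [0.001, -0.0, 1.0, 0.0]
force: [-0.7, -0.8, -0.5]
width: 0.457
```

Request:
{"op": "jog_arm", "data": {"plan": "0.7 0 0 2 0 0 0;0.7 0 0 1 0 0 0;0.7 0 0 0 0 0 0;0.7 0 0 0 0 0 0"}}

```text
clock: 42.45
eef_pos: [449.8, 285.8, 47.0]
orientation: [0.0, -0.0, 1.0, 0.0]
force: [-1.0, -0.6, -1.0]
width: 0.458
```

Request:
{"op": "jog_arm", "data": {"plan": "0.7 0 0 1.5 0 0 0;0.7 0 0 0 0 0 0;0.7 0 0 0.5 0 0 0;0.7 0 0 0 0 0 0;0.7 0 0 0 0 0 0"}}

```text
clock: 42.87
eef_pos: [449.7, 285.7, 44.7]
orientation: [-0.0, -0.0, 1.0, -0.0]
force: [-0.2, -1.6, -0.3]
width: 0.454
```

Request:
{"op": "jog_arm", "data": {"plan": "0.7 0 0 0.5 0 0 0;0.5 0 0 0 0 0 0;0.45 0 0 0 0 0 0;0.35 0 0 0 0 0 0;0.25 0 0 0 0 0 0;0.25 0 0 0 0 0 0;0.25 0 0 -20 0 0 0;0.25 0 0 -35 0 0 0"}}

```text
clock: 43.53
eef_pos: [445.9, 283.6, 95.7]
orientation: [-0.005, -0.0, 1.0, -0.002]
force: [1.0, -1.0, -0.0]
width: 0.75
```

Request:
{"op": "jog_arm", "data": {"plan": "0.25 0 0 -35 0 0 0;0.1 -10 -16 -10 0 0 0;0 -20 -32 0 0 0 0;0 -20 -32 0 0 0 0;0 -20 -32 0 0 0 0;0 -20 -32 0 0 0 0;0 -20 -32 0 0 0 0;0 -20 -32 0 0 0 0"}}

```text
clock: 44.2
eef_pos: [580.4, 76.1, 144.3]
orientation: [0.0, -0.0, 1.0, 0.0]
force: [-0.2, 0.1, -1.2]
width: 0.999
```

Request:
{"op": "jog_arm", "data": {"plan": "0 -20 -32 0 0 0 0;0 -20 -32 0 0 0 0;0 -20 -32 0 0 0 0;0 -15 -24 0 0 0 0;0 -10 -16 0 0 0 0;0 0 0 0 0 0 0;0 0 0 0 0 0 0;0 0 0 0 0 0 0"}}

```text
clock: 44.87
eef_pos: [663.9, -57.5, 143.7]
orientation: [-0.001, -0.0, 1.0, 0.0]
force: [-0.4, -0.3, 1.0]
width: 1.002
```

```bash
python3 - <<'E'
from m import *
a=shot('top','t10.png');b=shot('side','s10.png');s=arm.get_state();print(s['eef_pos'],s['orientation'])
d=blob(b,(358,196,390,224),lambda h,s,v:(h>5)&(h<25)&(s>100));print(d['c'],d['a'],ray('side',*d['c'],19))
cv2.imwrite('pics/c12.png',np.hstack([cv2.resize(b[110:190,215:305],(450,400),interpolation=2),cv2.resize(a[170:265,140:240],(340,400),interpolation=2)])[:,:,::-1])
E
```

```text
[663.85598025 -56.85954381 143.96756598] [-6.25895132e-04 -7.62360474e-04  9.99999478e-01  2.64787553e-04]
(np.float64(373.7425373134328), np.float64(209.42910447761193)) 268 [664.6 -59.8  19. ]
```

View pics/c12.png

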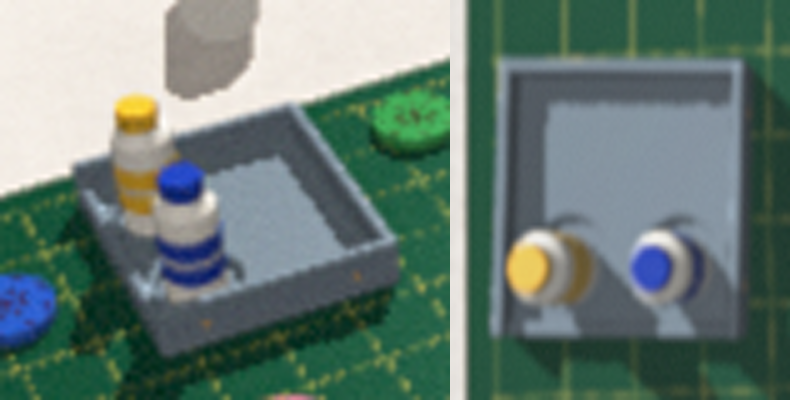

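Both bottles stand upright in their own wells. Now tan.

Request:
{"op": "jog_arm", "data": {"plan": "0 -1 -1.5 35 0 0 0;0 0 0 35 0 0 0;0 0 0 30 0 0 0;0 0 0 15 0 0 0;0 0 0 8 0 0 0;0.22 0 0 4 0 0 0;0.22 0 0 0 0 0 0;0.22 0 0 0 0 0 0"}}

```text
clock: 45.63
eef_pos: [667.4, -59.8, 19.1]
orientation: [0.002, -0.0, 1.0, -0.0]
force: [0.1, 0.7, 0.6]
width: 0.779
```

Request:
{"op": "jog_arm", "data": {"plan": "0.22 0 0 0 0 0 0;0.22 0 0 3 0 0 0;0.22 0 0 2 0 0 0;0.22 0 0 0 0 0 0;0.22 0 0 0 0 0 0"}}

```text
clock: 46.05
eef_pos: [665.7, -59.8, 12.4]
orientation: [-0.0, -0.0, 1.0, 0.0]
force: [-0.1, -0.3, 0.3]
width: 0.78
```

Request:
{"op": "jog_arm", "data": {"plan": "0.22 1 1 3 0 0 0;0.22 0 0 1.5 0 0 0;0.22 0 0 0 0 0 0;0.22 0 0 0 0 0 0"}}

```text
clock: 46.38
eef_pos: [664.4, -58.7, 7.4]
orientation: [-0.0, -0.0, 1.0, 0.0]
force: [-0.5, -0.3, 0.0]
width: 0.78
```

Request:
{"op": "jog_arm", "data": {"plan": "0.4 0 0 0 0 0 0;0.4 0 0 0 0 0 0;0.5 0 0 0 0 0 0;0.5 0 0 0 0 0 0;0.5 0 0 0 0 0 0"}}

```text
clock: 46.8
eef_pos: [665.0, -58.8, 8.0]
orientation: [0.0, -0.0, 1.0, -0.0]
force: [1.0, 0.6, 0.9]
width: 0.69
```

Request:
{"op": "jog_arm", "data": {"plan": "0.5 0 0 -5 0 0 0;0.5 0 0 -20 0 0 0;0.5 0 0 -35 0 0 0;0.5 0 0 -32 0 0 0;0.5 20 5 0 0 0 0;0.5 35 9 0 0 0 0;0.5 35 9 0 0 0 0;0.5 35 9 0 0 0 0"}}

```text
clock: 47.47
eef_pos: [538.3, -26.5, 100.1]
orientation: [0.0, 0.0, 1.0, 0.0]
force: [-0.0, 0.8, -0.5]
width: 0.688
```

Request:
{"op": "jog_arm", "data": {"plan": "0.5 35 9 0 0 0 0;0.5 35 9 0 0 0 0;0.5 20 4 0 0 0 0;0.5 12 3 0 0 0 0;0.5 0 0 0 0 0 0.117;0.5 0 0 0 0 0 0.117;0.5 0 0 0 0 0 0.116;0.5 0 0 0 0 0 0"}}

```text
clock: 48.13
eef_pos: [437.6, -1.7, 100.1]
orientation: [0.0, 0.175, 0.985, 0.0]
force: [-0.7, -0.1, -0.2]
width: 0.686
```

Request:
{"op": "jog_arm", "data": {"plan": "0.5 0 0 0 0 0 0;0.5 0 0 0 0 0 0"}}

```text
clock: 48.3
eef_pos: [437.8, -1.8, 99.9]
orientation: [0.0, 0.173, 0.985, 0.0]
force: [0.1, -0.6, -0.3]
width: 0.687
```

Place at a TCP height of about 22.

Request:
{"op": "jog_arm", "data": {"plan": "0.5 0 0 25 0 0 0;0.5 0 0 20 0 0 0;0.5 0 0 10 0 0 0;0.5 0 0 5 0 0 0;0.5 0 0 5 0 0 0;0.5 0 0 5 0 0 0;0.5 0 0 0 0 0 0;0.5 0 0 0 0 0 0"}}

```text
clock: 48.97
eef_pos: [438.2, -1.8, 30.1]
orientation: [0.0, 0.174, 0.985, 0.0]
force: [-0.5, 0.1, -0.2]
width: 0.687
```

Request:
{"op": "jog_arm", "data": {"plan": "0.5 0 0 3 0 0 0;0.5 0 0 2 0 0 0;0.5 0 0 1 0 0 0;0.5 0 0 0 0 0 0;0.5 0 0 0 0 0 0"}}

```text
clock: 49.38
eef_pos: [437.8, -1.8, 23.8]
orientation: [0.0, 0.174, 0.985, -0.0]
force: [-0.3, 0.2, 0.2]
width: 0.683
```

Request:
{"op": "jog_arm", "data": {"plan": "0.5 0 0 1 0 0 0;0.5 0 0 0 0 0 0;0.5 0 0 0.5 0 0 0;0.5 0 0 0 0 0 0;0.5 0 0 0 0 0 0"}}

```text
clock: 49.8
eef_pos: [437.7, -1.8, 22.3]
orientation: [-0.0, 0.174, 0.985, -0.0]
force: [-0.3, -0.3, -0.5]
width: 0.685
```

Request:
{"op": "jog_arm", "data": {"plan": "0.3 0 0 0 0 0 0;0.2 0 0 0 0 0 0;0.12 0 0 0 0 0 0;0.12 0 0 0 0 0 0;0.12 0 0 -5 0 0 0;0.12 0 0 -25 0 0 0;0.12 0 0 -35 0 0 0;0.12 0 0 -35 0 0 0"}}

```text
clock: 50.47
eef_pos: [436.3, -1.7, 122.7]
orientation: [-0.002, 0.174, 0.985, -0.0]
force: [1.1, 0.0, -0.5]
width: 0.879
```

Request:
{"op": "jog_arm", "data": {"plan": "0.12 0 -20 -25 0 0 0;0.12 0 -35 0 0 0 0;0.12 0 -35 0 0 0 0;0.12 0 -35 0 0 0 0;0.12 0 -35 0 0 0 0;0.12 0 -20 0 0 0 0;0.12 0 0 0 0 0 0;0.12 0 0 0 0 0 0"}}

```text
clock: 51.13
eef_pos: [375.8, -171.5, 147.6]
orientation: [0.0, 0.176, 0.984, 0.0]
force: [0.1, 0.5, 1.2]
width: 0.881
```

```bash
python3 - <<'E'
from m import *
a=shot('top','t11.png');b=shot('side','s11.png');s=arm.get_state();print(s['eef_pos'],s['clock'])
d=blob(a,(200,105,235,135),lambda h,s,v:((h<8)|(h>170))&(s>150)&(v>110));print('spool',d['c'])
d=blob(a,(410,98,448,135),lambda h,s,v:((h<50)|(h>150))&(v>110));print('tin',d['c'])
cv2.imwrite('pics/c13.png',np.hstack([cv2.resize(b[190:250,262:322],(400,400),interpolation=2),cv2.resize(a[200:265,290:355],(400,400),interpolation=2)])[:,:,::-1])
E
```

```text
[ 376.11263798 -170.27856916  147.3454907 ] 51.2333
spool (np.float64(215.8288590604027), np.float64(121.71476510067114))
tin (np.float64(428.9073275862069), np.float64(116.14439655172414))
```

View pics/c13.png

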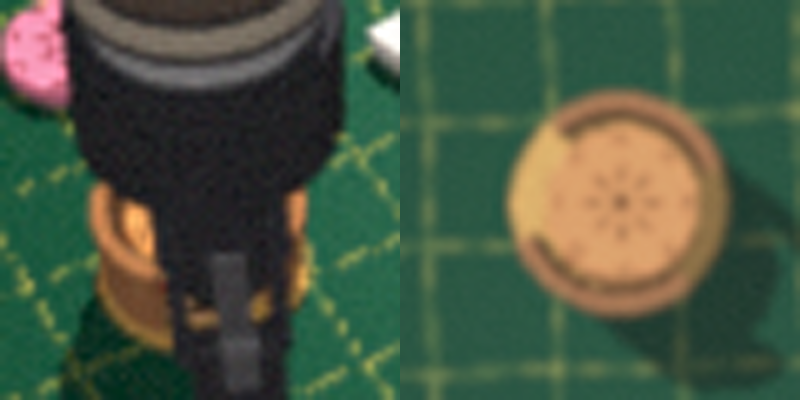

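From above, tan is centred in the holder; the spool and tin have not moved. The arm hides the side view, so I'll move it aside for one last check.

Request:
{"op": "jog_arm", "data": {"plan": "0.12 0 -30 -20 0 0 0;0.12 0 -35 -20 0 0 0;0.12 -20 -35 0 0 0 0;0.12 -20 -35 0 0 0 0;0.12 -20 -35 0 0 0 0;0.12 -20 -30 0 0 0 0;0.12 0 0 0 0 0 0;0.12 0 0 0 0 0 0"}}

```text
clock: 51.9
eef_pos: [383.7, -386.5, 186.8]
orientation: [-0.0, 0.174, 0.985, 0.0]
force: [-0.2, 0.4, -0.4]
width: 0.881
```

```bash
python3 - <<'E'
from m import *
b=shot('side','s12.png')
cv2.imwrite('pics/c14.png',np.hstack([cv2.resize(b[190:250,262:322],(380,380),interpolation=2),cv2.resize(b[100:240,200:350],(407,380),interpolation=2)])[:,:,::-1])
E
```

```text
(no output)
```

View pics/c14.png

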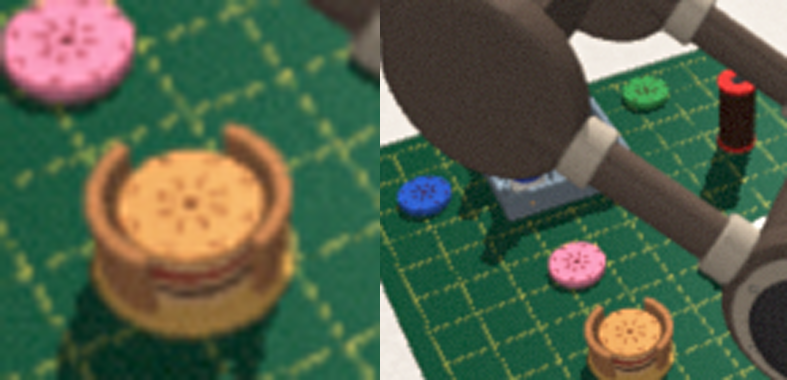

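The stack is flat: tan on red on brown. Hand in.

```bash
python3 -c "
from rig import arm
print(arm.finish_job())"
```

```text
the job is handed in; nothing more can be done
None
```

The job is done and handed in at about 52 s, well under the 147 s limit. I moved both bottles to the steel tray, put brown and then red in the holder, returned each bottle to its own well, and placed tan on top.

- **Holder:** the last side view shows the three coasters stacked flat in the right order, and the top view shows tan centred.
- **Bottles:** both stood upright in their own wells (yellow +y, blue −y) when I checked after putting them back. The arm hid them in the very last picture, and nothing went near them after that check.
- **Spool and tin:** in the top picture after the last placement, both were within 0.2 px of where they started.
- **Forces:** the wrist readings I saw stayed under about 7 N.

No check failed. The red coaster's first side reading was about 6 mm off because the blue bottle partly hid it. I re-measured it from clear pictures before gripping.

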